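# Turn the pottery display so the cactus faces the front

### The job

Gently push the stall's display turntable round by its rim posts until the little ceramic cactus stands at the front, in line with the middle of the blank price card. Only push with the fingers: do not touch, lift or upset any of the pots, neither those riding on the turntable nor the bowl beside it, and leave the turntable standing still.

Things in the scene. Friction and masses are not known exactly. Their poses are not given: they have to be found in the camera images.
- stand: Fixed foot of the display turntable (dark steel disc, radius 100 mm). Origin: on the turning axis at table height. Its +x axis points to the FRONT of the display (roughly away from the robot): there, 172 mm from the axis and centred on y = 0, a blank upright price card (56 mm wide, top 60 mm above the table) is fixed on a brass bracket.
- turntable: Plywood disc, radius 140 mm, top 40 mm above the table, turning endlessly both ways on the stand's vertical axis; about 1 N at the rim turns it, and it stops almost at once when the push stops. Origin: on the axis, on its underside, 22 mm above the table. Eight posts stand on its rim at 22.5, 67.5, 112.5 ... degrees from its x axis (which turns with it).
- first_post (a point): Top centre of one rim post, the one at 22.5 degrees from the turntable's x axis. All eight are alike: upright round wooden dowels fixed in the disc, 12 mm diameter, 50 mm tall, tops 90 mm above the table, centres 130 mm from the turning axis, 45 degrees apart.
- cactus: Little ceramic cactus: ribbed column with two short upturned arms (62 mm across) in a round planter (50 mm wide), 74 mm tall, about 110 g, loose on the turntable about 62 mm from the axis, in one of four places, at 0, 90, 180 or 270 degrees from the turntable's x axis (4 mm either way), so midway between two posts. Origin: centre of its underside.
- bud_vase: Bystander: ceramic bud vase with narrow neck, 54 mm wide, 72 mm tall, loose on the turntable in another of the four places. Origin: centre of its underside.
- lidded_jar: Bystander: ceramic jar with a lid and round button on it, 54 mm wide, 61 mm tall, loose on the turntable in another of the four places. Origin: centre of its underside.
- little_bowl: Bystander: small open ceramic bowl, 58 mm wide, 34 mm tall, loose on the turntable in another of the four places. Origin: centre of its underside.
- big_bowl: Bystander: open ceramic bowl, 110 mm wide, 50 mm tall, loose on the table to the right of the turntable. Origin: centre of its underside.
Mind the look-alikes: they are no part of the job. What is shaped like the cactus but pink or turquoise is not meant.

How it is judged:
At the end, for the whole second after the job is handed in: The cactus is at the front, its centre within 14 mm sideways of the line from the turning axis through the middle of the card (13 degrees); turntable at rest (under 0.05 rad/s); its four pots upright (0.15 rad) in their places (62 +-18 mm from the axis); bowl on the table within 20 mm of its start (y of cactus in the frame of stand between -0.014 and 0.014 m and x of cactus in the frame of stand above 0.04 m and angular speed of turntable below 0.05 rad/s and horizontal distance between cactus and turntable between 0.044 and 0.08 m and angle between each of cactus, bud_vase, lidded_jar, little_bowl's own z axis and vertical below 0.15 rad and height (world z) of cactus between 0.035 and 0.045 m and horizontal distance between bud_vase and turntable between 0.044 and 0.08 m and height (world z) of bud_vase between 0.035 and 0.045 m and horizontal distance between lidded_jar and turntable between 0.044 and 0.08 m and height (world z) of lidded_jar between 0.035 and 0.045 m and horizontal distance between little_bowl and turntable between 0.044 and 0.08 m and height (world z) of little_bowl between 0.035 and 0.045 m and distance of big_bowl from where it was at the start of the episode below 0.02 m); the robot touches nothing.
It fails at once if a pot was lifted (height (world z) of any of cactus, bud_vase, lidded_jar, little_bowl above 0.055 m or height (world z) of big_bowl above 0.015 m).
It fails at once if a pot was touched or pushed by the robot (contact force between any of the fingers, the arm and cactus above 0.5 N or contact force between any of the fingers, the arm and bud_vase above 0.5 N or contact force between any of the fingers, the arm and lidded_jar above 0.5 N or contact force between any of the fingers, the arm and little_bowl above 0.5 N or contact force between any of the fingers, the arm and big_bowl above 0.5 N).
It fails at once if a pot was tipped or came off its place on the turntable (angle between any of cactus, bud_vase, lidded_jar, little_bowl's own z axis and vertical above 0.35 rad or horizontal distance between any of cactus, bud_vase, lidded_jar, little_bowl and turntable above 0.09 m or horizontal distance between any of cactus, bud_vase, lidded_jar, little_bowl and turntable below 0.034 m).
It fails at once if the bowl on the table was moved (distance of big_bowl from where it was at the start of the episode above 0.02 m).
It fails at once if the turntable was pushed roughly (over 25 N) or spun fast (over 3 rad/s) (contact force between the fingers and turntable above 25 N or angular speed of turntable above 3 rad/s).
It also fails if it takes over 48 s, if anything falls off the work surface, if the arm or the gripper's body presses on something with over 40 N, if the wrist force passes 120 N, or if a joint passes its speed limit or range.

### The arm

A 6-joint arm with a two-finger parallel gripper is mounted at the origin on the work surface. World frame = base frame: x ahead of the robot, y to its left, z up, the work surface at z = 0. Lengths are in m, angles in rad, forces in N, time in s.
With the tool pointing down it reaches from about 0.3 to 1 m from the base axis. Payload 5.1 kg.
Tool frame: the origin (TCP) lies at the very end of the fingers, on their centre line; the grasp point (between the pads) lies 19 mm behind it; z points along the fingers, y is the line along which they close (so a half turn about z gives the same grasp; the last joint's range is limited). The gripper opens to 95 mm and grips with 3 to 60 N. Pads are 20 mm wide; open, the fingers measure 119 mm over their backs; the gripper's body (75 mm by 180 mm) begins 59 mm behind the grasp point.
Start: joints at [1.076, 0.124, 1.65, -0, 1.367, -0.083], TCP at [0.26, 0.596, 0.215] pointing down, gripper open.
Joint ranges: [-2.61, 2.61], [-1.02, 2.33], [0.03, 2.71], [-1.35, 4.49], [0.32, 2.68], [-2.91, 2.91]. Speed limits (rad/s): [2.57, 2.57, 3.14, 3.14, 3.14, 3.14].

### API

Orientations are given as a unit quaternion [x, y, z, w].
In Python, from station import env, viewer, workorder gives the robot as it stands. The module is installed in compiled form; this text tells all that it offers.
- The arm moves only by the tool arm_command, never from a script. Its argument "plan" is a list of rows, each a list of 7 numbers: the shift along the tool's x, y, z in mm, then the turn, a rotation vector about the tool's x, y, z in rad, then the closure, from 0 (fully open) to 1 (shut). In form: [[tx, ty, tz, wx, wy, wz, jaw], ...]. A call has 1 to 12 rows; each row is the pose to reach, as a shift and turn from the pose commanded when the call began, along the tool's axes at that moment; what a row does not reach only later rows make up. A row lasts 1/10 s, in which the tool goes at most 50 mm and 8.59 degrees, less where a joint would pass 70% of its speed; a pose out of reach is approached as far as the arm can. A call with a gripper value outside its range is refused whole. The fingers move at their own pace and stop on an object; the grip force is fixed at half the most. Time passes only in rows, so rows that repeat a pose let the fingers close. It gives the time, the measured TCP pose, the force, the opening and the grip force at its end, in the units of the state.
- env.read_state(): the state, without advancing time (a new reading comes with each control period).
- viewer.read_camera(name): name is "side" or "top" or "wrist"; returns a dict with "image" (480x640x3 uint8, blue, green, red), "range_z" (480x640 float32, m along the optical axis (not along the pixel's ray), 0 where there is no reading), "fx", "fy", "cx", "cy" (pixels), "view" (4x4, takes a point from world to camera coordinates); the wrist camera has in their place "tool_from_camera" (4x4, takes a point from camera to tool coordinates, whose origin is the TCP and whose axes are the flange's). Camera axes: x right, y down, z forward; pixel columns grow to the right and rows downward; lengths in m; the calibration is good to about 2 mm. A picture is of the moment at which its call begins: read the wrist's pose just before it.
- workorder.finish_job(): hands the job in; it is judged then, once.
The state is a dict: "time_s": time; "joint_pos": joint angles; "joint_vel": joint speeds; "effort": joint torques, N m; "eef_pos": TCP position; "tcp_rot": TCP orientation; "force": force on the tool from outside, world axes, zero at the start; "moment": the same for the moment, N m; "width": finger opening in m; "grasp_force": force on a finger pad.
Only numpy, scipy, OpenCV 4.12 (cv2) and the standard library are available. Lean on these libraries where they do the work, as an engineer would, in place of code of your own. Each camera call takes 0.05 s, during which the arm holds its last target. There are 200 camera calls.

## Working session

There is one attempt and no reset: what is moved stays moved. The work goes in short steps, Python scripts to look and compute and a tool call to move; the robot and the scene stay as the last step left them, time stands still between calls to the robot, and variables do not carry over. Pictures are saved under pics/ and viewed, at most 10 in all, crops included, and the job is handed in when it is done.

Besides the shell and the picture viewer there is one more tool, called after "Emit:" by a JSON object that holds its "op" and its "data", one argument or row to a line. arm_command: Moves the arm, as the interface text tells. Its arguments: {"type":"object","properties":{"plan":{"type":"array","items":{"type":"array","items":{"type":"number"}}}},"required":["plan"]}

```bash
mkdir -p pics; cat > h.py <<'E'
import numpy as np, cv2
from station import env, viewer, workorder
def cloud(c):
    z=c["range_z"]; v,u=np.mgrid[:480,:640]
    p=np.stack([(u-c["cx"])/c["fx"]*z,(v-c["cy"])/c["fy"]*z,z,np.ones_like(z)],-1)
    return (p@np.linalg.inv(c["view"]).T)[...,:3]
E
python3 - <<'E'
from h import *
s=env.read_state(); print(s)
for n in("top","side"):
    c=viewer.read_camera(n); cv2.imwrite(f"pics/{n}0.png",c["image"]); np.savez(f"{n}0.npz",**c)
E
```

```text
{'time_s': 0.0, 'joint_pos': array([ 1.07641794e+00,  1.24489388e-01,  1.65166421e+00, -1.17344368e-05,
        1.36748507e+00, -8.26123588e-02]), 'joint_vel': array([ 4.47184972e-04,  6.56151538e-04,  5.33396860e-04,  1.90412988e-05,
       -6.03853050e-04, -9.91484264e-04]), 'effort': array([ 9.77450618e-04, -4.17609394e+01, -3.59928024e+01,  7.74856168e-02,
        4.90812329e-02, -1.56935612e-04]), 'eef_pos': array([0.25988229, 0.59509127, 0.213403  ]), 'tcp_rot': array([ 2.04430332e-01,  9.78880582e-01, -9.82365578e-04, -2.85548627e-04]), 'force': array([-0.40087312, -0.24170655,  0.19548316]), 'moment': array([-0.05181215, -0.00796858,  0.01144746]), 'grasp_force': 0.0, 'width': 0.09514231205234965}
```

View pics/top0.png

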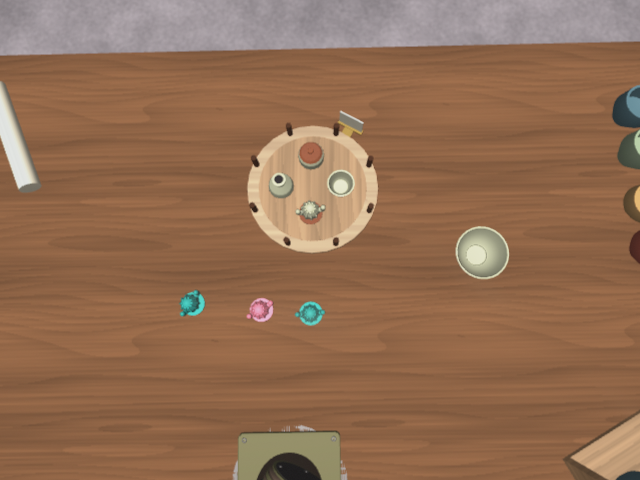

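View pics/side0.png

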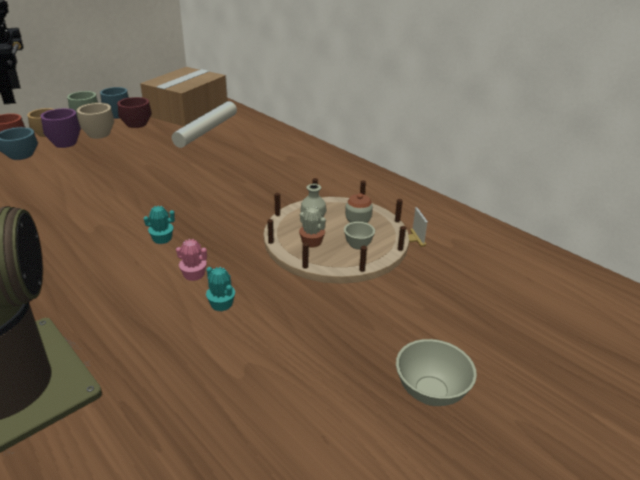

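The top view shows the turntable centred near (312,188) and the card at (350,122). There are four cactus shapes: pale green in a terracotta pot on the turntable (310,210), turquoise at (192,303) and (311,313), and pink (260,310). The pale one is meant, because it is neither pink nor turquoise and it stands on the turntable. I'll confirm it in a crop while measuring.

```bash
cat >> h.py <<'E'
from scipy.optimize import least_squares
def circ(p,r=None):
    f=lambda q:np.hypot(p[:,0]-q[0],p[:,1]-q[1])-(q[2] if r is None else r)
    return least_squares(f,[*p.mean(0)[:2],.1],loss="soft_l1",f_scale=.003).x
def scene(c, ax=None):
    P=cloud(c); x,y,z=P[...,0],P[...,1],P[...,2]; out={}
    if ax is None:
        m=(abs(z-.04)<.006); m[:100]=0; m[270:]=0; m[:,:230]=0; m[:,400:]=0
        cs,_=cv2.findContours(m.astype(np.uint8),cv2.RETR_EXTERNAL,cv2.CHAIN_APPROX_NONE)
        k=max(cs,key=cv2.contourArea)[:,0]; ax=circ(P[k[:,1],k[:,0]]); 
    r=np.hypot(x-ax[0],y-ax[1]); a=np.degrees(np.arctan2(y-ax[1],x-ax[0]))
    for n,m in dict(post=(abs(r-.13)<.012)&(z>.075)&(z<.1), pot=(r<.105)&(z>.052), card=(r>.15)&(r<.22)&(z>.04)&(z<.07),bowl=(abs(z-.05)<.008)&(r>.22)&(x>.2)).items():
        N,l,st,ce=cv2.connectedComponentsWithStats(m.astype(np.uint8))
        out[n]=[(*np.round(ce[i]).astype(int),st[i,4],*np.round(P[l==i].mean(0),4),round(float(np.median(a[l==i])),1),round(float(np.median(r[l==i])),3)) for i in range(1,N) if st[i,4]>4]
    return ax,out
E
python3 - <<'E'
from h import *
c=dict(np.load("top0.npz")); ax,o=scene(c); print(ax)
for k in o:
    print(k); [print("  ",*q) for q in o[k]]
cv2.imwrite("pics/crop.png",cv2.resize(c["image"][110:340,170:400],(600,600),interpolation=cv2.INTER_CUBIC))
E
```

```text
[ 0.60303145 -0.05600743  0.1374599 ]
post
   288 126 40 0.7236 -0.0093 0.0874 21.0 0.128
   336 126 37 0.7209 -0.1086 0.0877 -24.1 0.128
   254 158 38 0.6552 0.0623 0.0877 66.4 0.129
   370 158 37 0.6495 -0.1766 0.0874 -69.1 0.129
   252 205 35 0.5563 0.0645 0.088 111.3 0.129
   371 205 34 0.5502 -0.174 0.0885 -114.3 0.129
   286 239 34 0.4847 -0.0035 0.0879 156.2 0.13
   336 240 33 0.4818 -0.1021 0.0882 -159.4 0.13
pot
   311 155 557 0.6605 -0.0549 0.0845 1.0 0.059
   341 180 338 0.6097 -0.116 0.0675 -79.6 0.066
   281 185 507 0.5966 0.0067 0.089 96.7 0.064
   311 212 467 0.539 -0.053 0.0929 158.2 0.066
card
   351 118 129 0.7519 -0.142 0.0533 -29.9 0.172
bowl
   635 93 36 0.7968 -0.7605 0.0496 -74.6 0.732
   624 113 209 0.7524 -0.7301 0.05 -77.6 0.688
   1 101 12 0.8132 0.6288 0.0435 72.9 0.716
   12 148 757 0.7031 0.5926 0.0446 81.3 0.656
   628 153 203 0.6621 -0.7269 0.0498 -85.1 0.671
   638 137 10 0.6994 -0.7571 0.0453 -82.1 0.707
   633 202 186 0.5557 -0.7256 0.0501 -94.2 0.67
   486 250 504 0.4603 -0.4117 0.0484 -111.0 0.393
   637 245 108 0.4656 -0.722 0.0491 -101.7 0.68
   197 300 51 0.3699 0.1824 0.0505 134.2 0.332
   268 306 26 0.355 0.0367 0.0499 159.7 0.263
   322 311 23 0.3425 -0.0708 0.0517 -176.6 0.261
   183 313 30 0.3446 0.2085 0.052 134.4 0.37
   300 314 11 0.3385 -0.0281 0.0485 173.8 0.267
   250 315 26 0.3376 0.0745 0.052 153.8 0.296
   265 315 5 0.3366 0.0431 0.0524 159.5 0.284
```

View pics/crop.png

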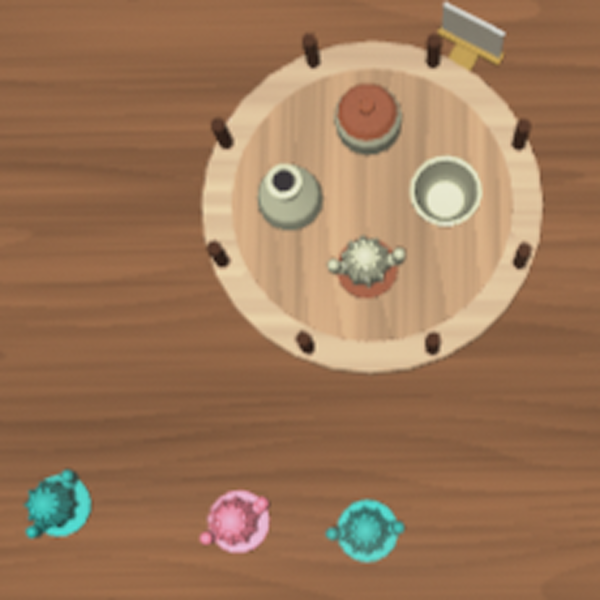

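The crop confirms it: the pale-green cactus in its terracotta pot sits on the turntable at about 178°, seen from the axis at (0.603,-0.056). The card is at -30°, so the table needs about +151° counter-clockwise. I'll lower the closed fingers into the gap at 89° and push the 111° post round.

```bash
cat >> h.py <<'E'
from scipy.spatial.transform import Rotation as R
C=np.array([.603,-.056])
def shifts(pts):
    s=env.read_state(); r=R.from_quat(s["tcp_rot"])
    print(s["time_s"],s["eef_pos"].round(4),s["force"].round(1))
    for p in pts: print(np.round(r.inv().apply(np.array(p)-s["eef_pos"])*1000).astype(int).tolist())
def arc(a,rad=.133,z=.06): a=np.radians(a); return [*(C+rad*np.array([np.cos(a),np.sin(a)])),z]
E
python3 - <<'E'
from h import *
shifts([arc(89,z=.2),arc(89)])
E
```

```text
0.1 [0.2599 0.5952 0.2135] [-0.3  0.5 -0.2]
[-524, -337, 14]
[-524, -336, 154]
```

Emit:
{"op": "arm_command", "data": {
  "plan": [
    [-524, -337, 14, 0, 0, 0, 1],
    [-524, -337, 14, 0, 0, 0, 1],
    [-524, -337, 14, 0, 0, 0, 1],
    [-524, -337, 14, 0, 0, 0, 1],
    [-524, -337, 14, 0, 0, 0, 1],
    [-524, -337, 14, 0, 0, 0, 1],
    [-524, -337, 14, 0, 0, 0, 1],
    [-524, -337, 14, 0, 0, 0, 1],
    [-524, -337, 14, 0, 0, 0, 1],
    [-524, -337, 14, 0, 0, 0, 1],
    [-524, -337, 14, 0, 0, 0, 1],
    [-524, -337, 14, 0, 0, 0, 1]
  ]
}}

```text
time_s: 1.3
eef_pos: [0.5932, 0.0944, 0.2007]
tcp_rot: [0.205, 0.979, 0.0, -0.0]
force: [0.5, 0.3, 0.9]
width: 0.0047
grasp_force: 0.0
```

```bash
python3 - <<'E'
from h import *
c=viewer.read_camera("side"); cv2.imwrite("pics/side1.png",c["image"])
print(env.read_state()["width"]); shifts([arc(89,z=.2),arc(89)])
E
```

```text
0.002645295855177663
1.35 [0.5965 0.0884 0.2005] [ 0.3 -3.5 -0.2]
[-13, -7, 1]
[-12, -6, 141]
```

View pics/side1.png

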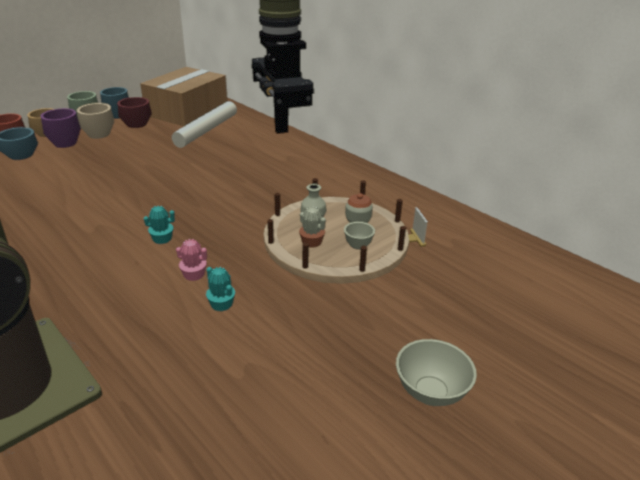

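The closed fingers hang at about (282,125), clear above the left rim, and the pots haven't moved. I'll let the arm settle and then recompute the descent.

Emit:
{"op": "arm_command", "data": {
  "plan": [
    [0, 0, 0, 0, 0, 0, 1],
    [0, 0, 0, 0, 0, 0, 1],
    [0, 0, 0, 0, 0, 0, 1]
  ]
}}

```text
time_s: 1.65
eef_pos: [0.5919, 0.0975, 0.2009]
tcp_rot: [0.204, 0.979, 0.0, -0.0]
force: [-0.2, 1.2, 1.1]
width: 0.0003
grasp_force: 0.0
```

```bash
python3 - <<'E'
from h import *
shifts([arc(89,.135),arc(89,.135,.2)])
E
```

```text
1.65 [0.5919 0.0975 0.2009] [-0.2  1.2  1.1]
[-20, -12, 141]
[-20, -12, 1]
```

Emit:
{"op": "arm_command", "data": {
  "plan": [
    [-20, -12, 0, 0, 0, 0, 1],
    [-20, -12, 20, 0, 0, 0, 1],
    [-20, -12, 50, 0, 0, 0, 1],
    [-20, -12, 80, 0, 0, 0, 1],
    [-20, -12, 110, 0, 0, 0, 1],
    [-20, -12, 130, 0, 0, 0, 1],
    [-20, -12, 140, 0, 0, 0, 1],
    [-20, -12, 140, 0, 0, 0, 1],
    [-20, -12, 140, 0, 0, 0, 1]
  ]
}}

```text
time_s: 2.55
eef_pos: [0.6067, 0.0781, 0.0623]
tcp_rot: [0.204, 0.979, 0.0, 0.001]
force: [0.1, 0.6, 1.0]
width: 0.0005
grasp_force: 0.0
```

```bash
python3 - <<'E'
from h import *
shifts([arc(a,.134) for a in np.arange(93,157,6)])
E
```

```text
2.55 [0.6067 0.0781 0.0623] [0.1 0.6 1. ]
[10, -5, 2]
[22, -11, 2]
[33, -20, 2]
[44, -29, 2]
[53, -39, 2]
[62, -51, 2]
[69, -63, 2]
[75, -75, 2]
[79, -89, 2]
[82, -102, 2]
[84, -116, 2]
```

Emit:
{"op": "arm_command", "data": {
  "plan": [
    [10, -5, 2, 0, 0, 0, 1],
    [16, -8, 2, 0, 0, 0, 1],
    [22, -11, 2, 0, 0, 0, 1],
    [28, -15, 2, 0, 0, 0, 1],
    [33, -20, 2, 0, 0, 0, 1],
    [39, -24, 2, 0, 0, 0, 1],
    [44, -29, 2, 0, 0, 0, 1],
    [49, -34, 2, 0, 0, 0, 1],
    [53, -39, 2, 0, 0, 0, 1],
    [58, -45, 2, 0, 0, 0, 1],
    [62, -51, 2, 0, 0, 0, 1]
  ]
}}

```text
time_s: 3.65
eef_pos: [0.5283, 0.0551, 0.0591]
tcp_rot: [0.204, 0.979, -0.0, -0.0]
force: [-0.0, 0.8, 0.8]
width: 0.0
grasp_force: 0.4
```

```bash
python3 - <<'E'
from h import *
c=viewer.read_camera("top"); cv2.imwrite("pics/top2.png",c["image"][100:280,200:440].repeat(2,0).repeat(2,1)); 
ax,o=scene(c,C)
for k in("post","pot"): print(k); [print("  ",*q) for q in o[k]]
shifts([arc(a,.134) for a in np.arange(127,184,5)])
E
```

```text
post
   316 122 40 0.7317 -0.0662 0.0874 -4.7 0.129
   270 136 40 0.7011 0.0281 0.0873 40.7 0.129
   359 141 37 0.6867 -0.1539 0.0877 -49.7 0.128
   375 185 36 0.5929 -0.1848 0.0878 -94.6 0.129
   354 228 33 0.5042 -0.1397 0.0889 -139.9 0.129
   308 244 33 0.4739 -0.0459 0.0886 175.7 0.13
pot
   301 157 556 0.6566 -0.0345 0.0845 22.1 0.059
   273 186 1520 0.5452 0.0001 0.2577 134.0 0.088
   339 171 343 0.6296 -0.1124 0.0671 -61.0 0.068
   321 210 464 0.5414 -0.0729 0.0928 -161.4 0.067
3.7 [0.5274 0.0546 0.0588] [ 0.4  0.4 -1.4]
[3, -5, -1]
[8, -16, -1]
[13, -27, -1]
[16, -38, -1]
[19, -49, -1]
[20, -61, -1]
[20, -73, -1]
[20, -84, -1]
[18, -96, -1]
[15, -107, -1]
[12, -118, -1]
[7, -129, -1]
```

View pics/top2.png

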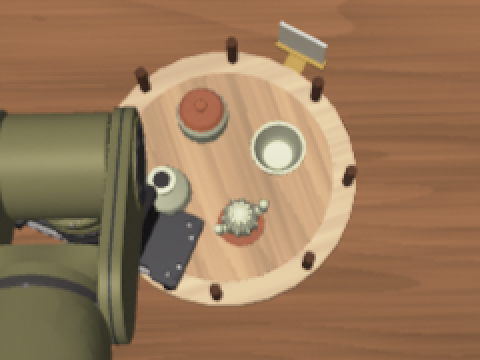

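The table has turned about 19°; the finger trails its post by about 6.5° and the pots are riding along. I'll keep going.

Emit:
{"op": "arm_command", "data": {
  "plan": [
    [3, -5, 0, 0, 0, 0, 1],
    [8, -16, 0, 0, 0, 0, 1],
    [13, -27, 0, 0, 0, 0, 1],
    [16, -38, 0, 0, 0, 0, 1],
    [19, -49, 0, 0, 0, 0, 1],
    [20, -61, 0, 0, 0, 0, 1],
    [20, -73, 0, 0, 0, 0, 1],
    [20, -84, 0, 0, 0, 0, 1],
    [18, -96, 0, 0, 0, 0, 1],
    [15, -107, 0, 0, 0, 0, 1],
    [12, -118, 0, 0, 0, 0, 1],
    [7, -129, 0, 0, 0, 0, 1]
  ]
}}

```text
time_s: 4.9
eef_pos: [0.4712, -0.0609, 0.0594]
tcp_rot: [0.204, 0.979, 0.0, 0.0]
force: [2.3, 1.4, 0.3]
width: 0.0006
grasp_force: 1.2
```

```bash
cat > look.py <<'E'
from h import *
import sys
c=viewer.read_camera("top"); cv2.imwrite("pics/"+sys.argv[1],c["image"][100:280,200:440].repeat(2,0).repeat(2,1)); 
ax,o=scene(c,C)
for k in("post","pot","card"): print(k); [print("  ",*q) for q in o[k]]
e=env.read_state()["eef_pos"][:2]-C; print("finger",np.degrees(np.arctan2(e[1],e[0]))%360,np.hypot(*e))
shifts([arc(a,.134) for a in np.arange(*map(float,sys.argv[2:]))])
E
python3 look.py top3.png 186 243 5
```

```text
post
   300 123 39 0.7302 -0.0332 0.0875 10.2 0.129
   347 131 37 0.7093 -0.1297 0.0878 -34.6 0.129
   260 148 36 0.6769 0.0502 0.0876 55.2 0.129
   374 169 36 0.626 -0.1829 0.0877 -79.9 0.129
   249 194 36 0.5799 0.0713 0.0879 100.3 0.129
   365 216 36 0.5288 -0.1618 0.0881 -125.2 0.129
pot
   317 154 345 0.6685 -0.067 0.0675 -9.2 0.074
   288 183 763 0.5677 -0.0157 0.2145 85.8 0.081
   340 187 406 0.5871 -0.1135 0.0954 -107.2 0.061
card
   351 118 129 0.7517 -0.1422 0.0535 -30.1 0.172
finger 182.73860563526188 0.13207081914554672
4.95 [ 0.4711 -0.0623  0.0594] [-0.1 -1.   0.7]
[-2, -8, -1]
[-8, -17, -1]
[-15, -27, -1]
[-23, -35, -1]
[-32, -43, -1]
[-41, -51, -1]
[-51, -57, -1]
[-61, -62, -1]
[-72, -67, 0]
[-83, -71, 0]
[-94, -73, 0]
[-106, -75, 0]
```

```bash
cat >> h.py <<'E'
def bowl(c):
    P=cloud(c); r=np.hypot(*(P[...,:2]-C).transpose(2,0,1)); o=scene(c,C)[1]["pot"]
    for q in o:
        yy,xx=np.mgrid[:480,:640]; m=(np.hypot(xx-q[0],yy-q[1])<22)&(r<.11)&(P[...,2]>.0695)&(P[...,2]<.078)
        if m.sum()>10 and q[5]<.07:
            f=circ(P[m],.028)[:2]-C; print("bowl",m.sum(),np.degrees(np.arctan2(f[1],f[0])),np.hypot(*f))
E
python3 - <<'E'
from h import *
bowl(dict(np.load("top0.npz"))); bowl(viewer.read_camera("top"))
E
```

```text
bowl 181 -89.92316395337087 0.05914502286295447
bowl 173 -8.262400087959488 0.059716647579959745
```

View pics/top3.png

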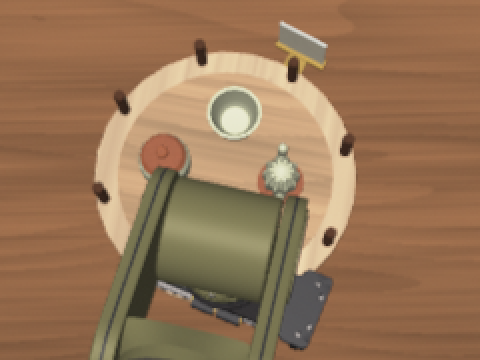

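No slipping: the bowl is still 60 mm from the axis. The table has turned about 79°, with roughly 72° to go.

Emit:
{"op": "arm_command", "data": {
  "plan": [
    [-2, -8, 0, 0, 0, 0, 1],
    [-8, -17, 0, 0, 0, 0, 1],
    [-15, -27, 0, 0, 0, 0, 1],
    [-23, -35, 0, 0, 0, 0, 1],
    [-32, -43, 0, 0, 0, 0, 1],
    [-41, -51, 0, 0, 0, 0, 1],
    [-51, -57, 0, 0, 0, 0, 1],
    [-61, -62, 0, 0, 0, 0, 1],
    [-72, -67, 0, 0, 0, 0, 1],
    [-83, -71, 0, 0, 0, 0, 1],
    [-94, -73, 0, 0, 0, 0, 1],
    [-94, -73, 0, 0, 0, 0, 1]
  ]
}}

```text
time_s: 6.2
eef_pos: [0.5294, -0.1655, 0.0596]
tcp_rot: [0.205, 0.979, -0.0, 0.001]
force: [0.2, -0.8, 1.0]
width: 0.0005
grasp_force: 0.0
```

```bash
python3 look.py top4.png 240 264 2
```

```text
post
   288 126 38 0.7235 -0.0088 0.087 21.5 0.129
   336 126 35 0.7213 -0.108 0.0878 -23.8 0.129
   254 158 39 0.6548 0.0624 0.0871 66.4 0.129
   252 205 35 0.5561 0.0644 0.088 111.2 0.129
   287 239 31 0.4843 -0.0043 0.0891 156.6 0.13
pot
   344 165 1497 0.5728 -0.1123 0.2863 -122.3 0.082
   291 162 346 0.6522 -0.0122 0.0673 39.8 0.074
   291 206 566 0.554 -0.0141 0.0851 140.1 0.067
   345 202 34 0.5596 -0.1225 0.0836 -122.5 0.079
card
   351 118 126 0.7517 -0.1424 0.0536 -30.1 0.173
finger 235.72357706094823 0.131951237144836
6.25 [ 0.5287 -0.165   0.0594] [-0.4  0.5 -0.4]
[-10, -3, -1]
[-14, -4, -1]
[-19, -4, -1]
[-24, -4, -1]
[-28, -4, -1]
[-33, -4, -1]
[-38, -4, -1]
[-42, -3, -1]
[-47, -2, -1]
[-51, -2, -1]
[-56, -1, -1]
[-60, 1, -1]
```

View pics/top4.png

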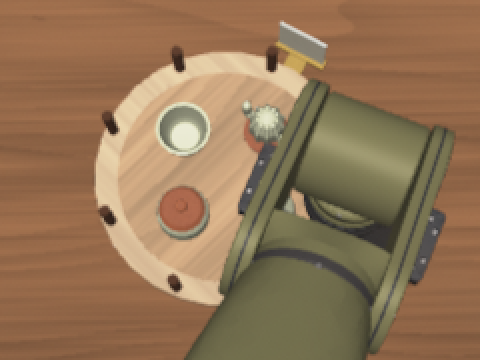

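Turned 135°, with about 16.5° to go. I'll push gently to just short of that and then measure the cactus.

Emit:
{"op": "arm_command", "data": {
  "plan": [
    [-5, -2, 0, 0, 0, 0, 1],
    [-10, -3, 0, 0, 0, 0, 1],
    [-14, -4, 0, 0, 0, 0, 1],
    [-19, -4, 0, 0, 0, 0, 1],
    [-22, -4, 0, 0, 0, 0, 1],
    [-25, -4, 0, 0, 0, 0, 1],
    [-27, -4, 0, 0, 0, 0, 1],
    [-27, -4, 0, 0, 0, 0, 1],
    [-27, -4, 0, 0, 0, 0, 1]
  ]
}}

```text
time_s: 7.15
eef_pos: [0.5511, -0.1791, 0.0593]
tcp_rot: [0.204, 0.979, -0.0, 0.0]
force: [-0.4, -0.7, -0.2]
width: 0.0005
grasp_force: 0.0
```

```bash
python3 look.py top5.png 250 264 1
```

```text
post
   327 123 40 0.7277 -0.0886 0.0872 -14.5 0.129
   279 130 37 0.7143 0.0093 0.0881 30.5 0.129
   251 167 36 0.6358 0.069 0.0878 75.3 0.129
   257 214 36 0.5376 0.0558 0.0882 120.5 0.13
   296 242 30 0.4778 -0.0234 0.089 165.5 0.13
pot
   349 158 1750 0.5815 -0.1185 0.294 -111.4 0.087
   288 165 346 0.6452 -0.0057 0.0674 47.6 0.073
   360 185 14 0.5487 -0.1429 0.2518 -122.2 0.103
   295 208 571 0.548 -0.0215 0.0852 148.5 0.067
card
   351 118 129 0.752 -0.1419 0.0532 -30.0 0.173
finger 247.10467364229459 0.13359460756630986
7.2 [ 0.551  -0.1791  0.0592] [ 0.   0.3 -0.5]
[-7, 0, -1]
[-9, 0, -1]
[-11, 0, -1]
[-14, 0, -1]
[-16, 1, -1]
[-18, 1, -1]
[-21, 1, -1]
[-23, 2, -1]
[-25, 2, -1]
[-28, 3, -1]
[-30, 3, -1]
[-32, 4, -1]
[-34, 5, -1]
[-37, 5, -1]
```

View pics/top5.png

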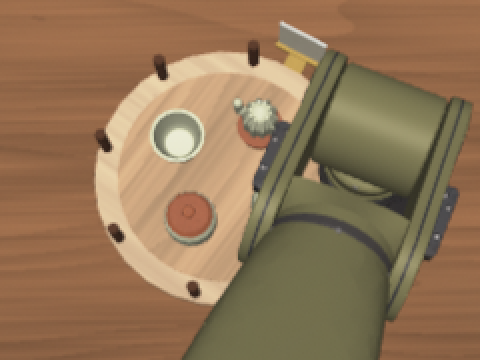

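The posts read 144° turned, so about 7° is left. I'll push about 16 mm more, back off and lift clear for an unobstructed look.

Emit:
{"op": "arm_command", "data": {
  "plan": [
    [-4, 0, 0, 0, 0, 0, 1],
    [-8, 0, 0, 0, 0, 0, 1],
    [-12, 0, 0, 0, 0, 0, 1],
    [-14, 1, 0, 0, 0, 0, 1],
    [-16, 1, 0, 0, 0, 0, 1],
    [-16, 1, 0, 0, 0, 0, 1],
    [-16, 1, 0, 0, 0, 0, 1],
    [-8, 1, 0, 0, 0, 0, 1],
    [0, 0, 0, 0, 0, 0, 1],
    [0, 0, -30, 0, 0, 0, 1],
    [0, 0, -80, 0, 0, 0, 1],
    [0, 0, -120, 0, 0, 0, 1]
  ]
}}

```text
time_s: 8.4
eef_pos: [0.5502, -0.1787, 0.1809]
tcp_rot: [0.204, 0.979, -0.0, 0.0]
force: [0.3, -1.0, 0.9]
width: 0.0005
grasp_force: 0.0
```

```bash
python3 - <<'E'
from h import *
shifts([[.40,-.25,.25]])
E
```

```text
8.4 [ 0.5502 -0.1787  0.1809] [ 0.3 -1.   0.9]
[109, -125, -69]
```

Emit:
{"op": "arm_command", "data": {
  "plan": [
    [0, 0, -70, 0, 0, 0, 1],
    [30, -35, -70, 0, 0, 0, 1],
    [60, -70, -70, 0, 0, 0, 1],
    [90, -105, -70, 0, 0, 0, 1],
    [110, -125, -70, 0, 0, 0, 1],
    [110, -125, -70, 0, 0, 0, 1],
    [110, -125, -70, 0, 0, 0, 1]
  ]
}}

```text
time_s: 9.1
eef_pos: [0.3996, -0.2494, 0.2492]
tcp_rot: [0.205, 0.979, -0.0, 0.0]
force: [0.7, 0.4, -0.2]
width: 0.0009
grasp_force: 0.0
```

```bash
python3 look.py top6.png 250 251 1; python3 - <<'E'
from h import *
for c,a0 in ((dict(np.load("top0.npz")),0),(viewer.read_camera("top"),1)):
    P=cloud(c); hsv=cv2.cvtColor(c["image"],cv2.COLOR_BGR2HSV)
    r=np.hypot(*(P[...,:2]-C).transpose(2,0,1)); a=np.degrees(np.arctan2(P[...,1]-C[1],P[...,0]-C[0]))%360
    m=(r<.105)&(P[...,2]>.1)&(abs((a-(325 if a0 else 178)+180)%360-180)<35)   # cactus column top
    q=P[m]; q=q[np.argsort(q[:,2])[-60:]].mean(0)[:2]-C; print(m.sum(),np.degrees(np.arctan2(q[1],q[0])),np.hypot(*q))
    m=(hsv[...,0]<12)&(hsv[...,1]>110)&(r<.1)&(P[...,2]>.045)&(P[...,2]<.085)&(abs((a-(325 if a0 else 178)+180)%360-180)<35)
    q=np.median(P[m],0)[:2]-C; print(m.sum(),np.degrees(np.arctan2(q[1],q[0])),np.hypot(*q))
E
```

```text
post
   319 122 39 0.7311 -0.0724 0.0873 -7.4 0.129
   273 134 38 0.7054 0.0227 0.088 37.6 0.129
   361 144 37 0.6818 -0.1581 0.0869 -52.5 0.129
   249 175 38 0.6195 0.0721 0.0876 82.8 0.129
   375 188 35 0.5862 -0.1839 0.0877 -97.7 0.129
   261 220 33 0.524 0.0465 0.0883 127.9 0.13
   352 230 32 0.5002 -0.1345 0.0887 -142.8 0.129
   304 244 34 0.4743 -0.0393 0.0886 172.5 0.13
pot
   326 159 483 0.6485 -0.0866 0.0923 -35.6 0.057
   286 168 345 0.6387 -0.0019 0.0676 53.2 0.073
   340 197 506 0.5679 -0.1125 0.0889 -122.9 0.068
   298 210 564 0.5439 -0.0281 0.0854 155.2 0.067
card
   351 118 126 0.752 -0.142 0.0534 -29.9 0.173
finger 223.60856069131762 0.28007786656173406
9.15 [ 0.4002 -0.2492  0.2492] [1.3 0.4 0.7]
[-117, 124, 189]
229 175.4394310519829 0.05819032320162061
113 179.0145943330711 0.07369836429961141
226 -31.853423340204095 0.06031462030378253
115 -37.02676384663602 0.045580632983554886
```

View pics/top6.png

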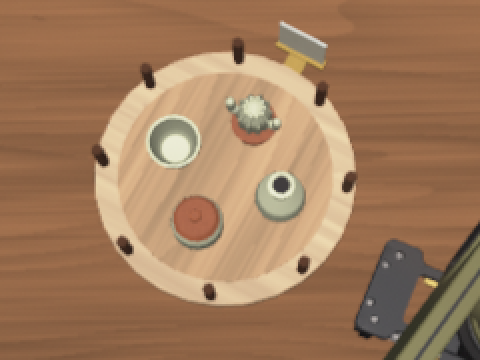

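The final view shows the cactus at about -32° and the midpoint of the neighbouring posts at -30°, with the card also at -30°. That is about 2 mm off line. All pots are upright and the gripper is clear.

```bash
python3 -c "
from station import workorder
print(workorder.finish_job())"
```

```text
the job is handed in; nothing more can be done
None
```

I turned the turntable about 151° by its rim posts; the cactus now stands at the front, about 2 mm off the card's centre line by the last top-camera measurement. The pots on the turntable looked upright and in place, the fingers never went near the big bowl, and I handed the job in at about 9 s; no verdict came back.

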